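# Set out the kiln posts by height

## Task

Set out the four buff clay kiln posts in order of height on the row of white discs, one post standing upright in the middle of each disc: the tallest on the disc next to the blue pot, stepping down to the shortest at the end by the milky glass fragment. Set the posts down rather than dropping them, and leave the pot and the glass where they are.

Things in the scene. Friction and masses are not known exactly. Their poses are not given: they have to be found in the camera images.
- post_hex: Shortest kiln post: hexagonal, 40 mm high, 38 mm across flats (44 mm across corners), about 90 g. Two of its flats face along its own +x and -x. Plain buff fired clay with a dark 16 mm bore drawn on top; stands upright on the counter at the start. Origin: centre of its underside; z up along the post. 
- post_round: Second shortest kiln post: round, 38 mm diameter, 65 mm high, about 130 g. Plain buff fired clay with a dark 16 mm bore drawn on top; stands upright on the counter at the start. Origin: centre of its underside; z up along the post. 
- post_square: Second tallest kiln post: square, 36 x 36 mm, 90 mm high, about 200 g. Its sides face along its own x and y. Plain buff fired clay with a dark 16 mm bore drawn on top; stands upright on the counter at the start. Origin: centre of its underside; z up along the post. 
- post_slab: Tallest kiln post: rectangular, 34 mm along its own x, 44 mm along its own y, 115 mm high, about 280 g. Plain buff fired clay with a dark 16 mm bore drawn on top; stands upright on the counter at the start. Origin: centre of its underside; z up along the post. 
- disc_1: Fixed flat round white setter disc, 60 mm across and 6 mm thick, lying on a brownish strip (370 x 100 x 10 mm, fixed on the counter); its upper face is 16 mm above the counter. Origin: centre of the disc's underside, which is 10 mm above the counter. The end disc at the row's left (+y) end. The four discs lie in a slightly uneven row along the strip, roughly 86 mm apart; the row runs mainly along world y, turned up to 0.15 rad.
- disc_2: Fixed flat round white setter disc, 60 mm across and 6 mm thick, lying on a brownish strip (370 x 100 x 10 mm, fixed on the counter); its upper face is 16 mm above the counter. Origin: centre of the disc's underside, which is 10 mm above the counter. Second from the left (+y) end. The four discs lie in a slightly uneven row along the strip, roughly 86 mm apart; the row runs mainly along world y, turned up to 0.15 rad.
- disc_3: Fixed flat round white setter disc, 60 mm across and 6 mm thick, lying on a brownish strip (370 x 100 x 10 mm, fixed on the counter); its upper face is 16 mm above the counter. Origin: centre of the disc's underside, which is 10 mm above the counter. Third from the left (+y) end. The four discs lie in a slightly uneven row along the strip, roughly 86 mm apart; the row runs mainly along world y, turned up to 0.15 rad.
- disc_4: Fixed flat round white setter disc, 60 mm across and 6 mm thick, lying on a brownish strip (370 x 100 x 10 mm, fixed on the counter); its upper face is 16 mm above the counter. Origin: centre of the disc's underside, which is 10 mm above the counter. The end disc at the row's right (-y) end. The four discs lie in a slightly uneven row along the strip, roughly 86 mm apart; the row runs mainly along world y, turned up to 0.15 rad.
- pot: Blue stoneware pot, open, 90 mm across at its widest, 82 mm high, loose, standing on the counter just beyond one end of the row (either end), its axis about 120 mm from the centre of the end disc. It marks the end for the tallest post. Not to be moved. Origin: centre of its underside.
- fragment: Milky white glass bottle base with a broken rim, 64 mm across, up to 50 mm high, loose, standing on the counter just beyond the other end of the row. Not to be moved. Origin: centre of its underside.

How it is judged:
By the outcome, as a careful person would: the job done as asked, in the order asked, and still so for the second after the job is handed in, with the robot touching nothing.
It also fails if it takes over 96 s, if anything falls off the work surface, if the arm or the gripper's body presses on something with over 40 N, if the wrist force passes 120 N, or if a joint passes its speed limit or range.

## Robot

A 6-joint arm with a two-finger parallel gripper is mounted at the origin on the work surface. World frame = base frame: x ahead of the robot, y to its left, z up, the work surface at z = 0. Lengths are in m, angles in rad, forces in N, time in s.
With the tool pointing down it reaches from about 0.35 to 0.975 m from the base axis. Payload 4.9 kg.
Tool frame: the origin (TCP) lies at the very end of the fingers, on their centre line; the grasp point (between the pads) lies 19 mm behind it; z points along the fingers, y is the line along which they close (so a half turn about z gives the same grasp; the last joint's range is limited). The gripper opens to 85 mm and grips with 20 to 120 N. Pads are 22 mm wide; open, the fingers measure 114 mm over their backs; the gripper's body (76 mm by 85 mm) begins 54 mm behind the grasp point. The pads swing forward as they close: fully open they stand 13 mm farther back than shut.
Start: joints at [-0.119, 0.053, 1.613, -0, 1.476, -0.119], TCP at [0.625, 0, 0.231] pointing down, gripper open.
Joint ranges: [-3.01, 3.01], [-1.01, 2.22], [0.06, 2.58], [-1.02, 4.17], [0.09, 2.62], [-3.14, 3.14]. Speed limits (rad/s): [2.57, 2.57, 3.14, 3.14, 3.14, 3.14].

## Interface

Orientations are given as a rotation vector (axis times angle).
In Python, from station import ctrl, imaging gives the robot as it stands.
- The arm moves only by the tool play_rows, never from a script. Its argument "series" is a list of rows, each a list of 3 entries, a list of its own where there are three numbers: the opening, from 0 (shut) to 1 (fully open), then the shift along the tool's x, y, z each as a share of 0.05 m, from -1 to 1, then the turn, a rotation vector about the tool's x, y, z each as a share of 8 degrees, from -1 to 1. In form: [[grip, [dx, dy, dz], [ax, ay, az]], ...]. A call has 1 to 8 rows; each row shifts and turns the commanded pose from where the row before left it, along the tool's axes as they then stand; what a row does not reach is not made up. A row lasts 1/8 s, in which the tool goes at most 62.5 mm and 10.7 degrees, less where a joint would pass 70% of its speed; a pose out of reach is approached as far as the arm can. A call with a number of a shift or a turn outside -1 to 1 is refused whole. A call with a gripper value outside its range is refused whole. The fingers move at their own pace and stop on an object; "force" is the grip in N (left out, the last holds). Time passes only in rows, so rows that do not move let the fingers close. It gives the time, the measured TCP pose, the force, the opening and the grip force at its end, in the units of the state.
- ctrl.get_obs(): the state, without advancing time (a new reading comes with each control period).
- imaging.get_image(name): name is "scene" or "side" or "wrist"; returns a dict with "color" (384x512x3 uint8, blue, green, red), "fx", "fy", "cx", "cy" (pixels), "extrinsics" (4x4, takes a point from world to camera coordinates); the wrist camera has in their place "hand_eye" (4x4, takes a point from camera to tool coordinates, whose origin is the TCP and whose axes are the flange's). Camera axes: x right, y down, z forward; pixel columns grow to the right and rows downward; lengths in m; the calibration is good to about 2 mm. A picture is of the moment at which its call begins: read the wrist's pose just before it. There is no depth.
- ctrl.finish_job(): hands the job in; it is judged then, once.
The state is a dict: "t": time; "q": joint angles; "dq": joint speeds; "effort": joint torques, N m; "tool_pos": TCP position; "tool_rot": TCP orientation; "contact_force": force on the tool from outside, world axes, zero at the start; "wrist_torque": the same for the moment, N m; "opening": finger opening in m; "grip_force": force on a finger pad.
Only numpy, scipy, OpenCV 4.12 (cv2) and the standard library are available. Lean on these libraries where they do the work, as an engineer would, in place of code of your own. Each camera call takes 0.05 s, during which the arm holds its last target. There are 200 camera calls.

## Working session

There is one attempt and no reset: what is moved stays moved. The work goes in short steps, Python scripts to look and compute and a tool call to move; the robot and the scene stay as the last step left them, time stands still between calls to the robot, and variables do not carry over. Pictures are saved under pics/ and viewed, at most 14 in all, crops included, and the job is handed in when it is done.

Besides the shell and the picture viewer there is one more tool, called after ">>>" as a command line: name --argument value ..., lists and objects as JSON in quotes. play_rows: Moves the arm, as the interface text tells. Shift numbers are shares of 0.05 m and turn numbers shares of 8 degrees, none past 1 either way. Its arguments: {"type":"object","properties":{"series":{"type":"array"},"force":{"type":"number"}},"required":["series"]}

```bash
ls; mkdir -p pics; python3 - <<'E'
from station import ctrl, imaging
import cv2,numpy as np
o=ctrl.get_obs();print(o)
for n in("scene","side","wrist"):
    im=imaging.get_image(n);cv2.imwrite(f"pics/{n}0.png",im["color"])
    np.savez(f"{n}0.npz",**im)
    print(n,im["fx"],im["cx"],im["cy"],np.round(im.get("extrinsics",im.get("hand_eye")),3).tolist())
E
```

```text
pics
{'t': 0.0, 'q': array([-1.19004718e-01,  5.33260146e-02,  1.61424450e+00,  1.42987894e-06,
        1.47601966e+00, -1.18979586e-01]), 'dq': array([ 7.40365903e-04,  1.13495315e-03,  1.21394198e-03,  7.65662255e-04,
       -5.83086812e-04, -5.54107897e-05]), 'effort': array([ 2.70554956e-04, -3.93670499e+01, -3.70175600e+01, -1.62778279e-04,
        6.93513779e-03, -6.06393527e-06]), 'tool_pos': array([6.24393101e-01, 7.04344381e-05, 2.30111716e-01]), 'tool_rot': array([-2.22035822e+00, -2.22030211e+00,  1.93688442e-03]), 'contact_force': array([-0.28503996, -0.43567263, -0.4788755 ]), 'wrist_torque': array([-0.00092537, -0.00505701, -0.02015194]), 'grip_force': 0.0, 'opening': 0.0853690650966173}
scene 374.55854467751846 255.26275814075754 191.3755879518435 [[0.117, 0.993, 0.014, -0.111], [0.793, -0.085, -0.604, -0.383], [-0.598, 0.082, -0.797, 1.137], [0.0, 0.0, 0.0, 1.0]]
side 496.584811766173 258.08828053297594 194.8615674825813 [[0.881, -0.473, 0.006, -0.438], [-0.314, -0.595, -0.74, 0.23], [0.353, 0.65, -0.673, 0.994], [0.0, 0.0, 0.0, 1.0]]
wrist 327.5138774532748 250.6565143763789 185.6227668675843 [[-0.0, -0.961, -0.276, 0.069], [1.0, -0.0, 0.0, 0.0], [-0.001, -0.276, 0.961, -0.143], [0.0, 0.0, 0.0, 1.0]]
```

View pics/scene0.png

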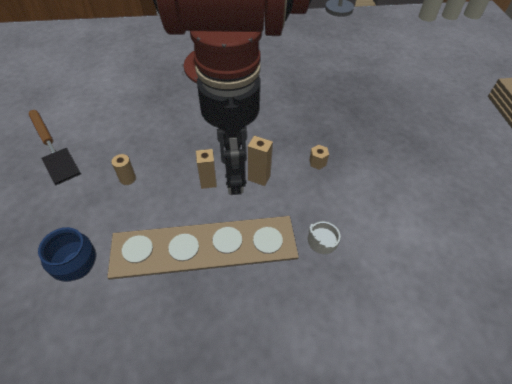

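View pics/side0.png

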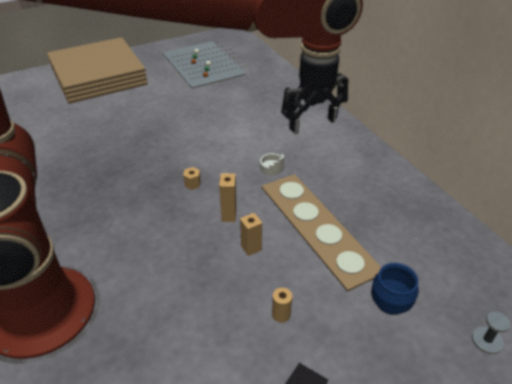

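The scene view has the pot at the −y end (67,253) and the glass at the +y end (324,237). From −y to +y the posts are round (124,168), square (206,170), slab (260,160) and hex (319,157). The side view confirms this. So slab goes on disc_4, square on disc_3, round on disc_2 and hex on disc_1.

```bash
cat > h.py <<'E'
import numpy as np,cv2
from scipy.optimize import minimize
from scipy.spatial.transform import Rotation as R
def proj(im,P,E=None):
    E=im["extrinsics"] if E is None else E
    c=np.asarray(P)@E[:3,:3].T+E[:3,3]
    return np.c_[c[:,0]/c[:,2]*im["fx"]+im["cx"],c[:,1]/c[:,2]*im["fy"]+im["cy"]]
def unproj(im,uv,z,E=None):
    E=im["extrinsics"] if E is None else E
    Ri=E[:3,:3].T;o=-Ri@E[:3,3]
    d=Ri@np.array([(uv[0]-im["cx"])/im["fx"],(uv[1]-im["cy"])/im["fy"],1])
    return (o+d*(z-o[2])/d[2])[:2]
def wristE(im,obs):
    T=np.eye(4);T[:3,:3]=R.from_rotvec(obs["tool_rot"]).as_matrix();T[:3,3]=obs["tool_pos"]
    return np.linalg.inv(T@im["hand_eye"])
a=np.arange(6)*np.pi/3+np.pi/6
r=np.arange(32)*np.pi/16
rect=lambda x,y:np.array([[x,y],[-x,y],[-x,-y],[x,-y]])
SH=dict(hex=(.022*np.c_[np.cos(a),np.sin(a)],.04),round=(.019*np.c_[np.cos(r),np.sin(r)],.065),
 square=(rect(.018,.018),.09),slab=(rect(.017,.022),.115))
def clayMask(c):
    h=cv2.cvtColor(c,cv2.COLOR_BGR2HSV).astype(int)
    return ((h[...,0]>8)&(h[...,0]<24)&(h[...,1]>70)&(h[...,2]>60)).astype(np.uint8)
def prism(p,n,z0=0):
    s,H=SH[n];c,q=np.cos(p[2]),np.sin(p[2])
    xy=s@np.array([[c,q],[-q,c]])+p[:2]
    return np.vstack([np.c_[xy,0*xy[:,0]+z0],np.c_[xy,0*xy[:,0]+z0+H]])
def sil(im,E,p,n,z0=0,k=4):
    hull=cv2.convexHull(proj(im,prism(p,n,z0),E).astype(np.float32))
    m=np.zeros((384,512),np.uint8)
    big=np.zeros((384*2,512*2),np.uint8)
    cv2.fillConvexPoly(big,np.round((hull*2+.5)*16).astype(np.int32),255,shift=4)
    return cv2.resize(big,(512,384),interpolation=cv2.INTER_AREA)/255.
def fit(views,n,p0,z0=0,yaws=(0,)):
    # views: list of (im,E,mask component)
    def cost(p): return sum(np.abs(sil(im,E,p,n,z0)-m).sum()/m.sum() for im,E,m in views)
    best=None
    for y in yaws:
        s=np.array([[p0[0],p0[1],y]]*4)+np.vstack([0*np.eye(3)[:1],np.diag([.006,.006,.25])])
        o=minimize(cost,s[0],method="Nelder-Mead",options=dict(initial_simplex=s,maxiter=150,xatol=1e-4,fatol=1e-4))
        if best is None or o.fun<best.fun: best=o
    return best.x,best.fun
def comp(mask,uv):
    n,l,st,ce=cv2.connectedComponentsWithStats(cv2.morphologyEx(mask,cv2.MORPH_CLOSE,np.ones((7,7),np.uint8)))
    i=1+np.argmin(np.hypot(*(ce[1:]-uv).T)+1e3*(st[1:,4]<60));return (l==i).astype(float),st[i,4]
E
python3 - <<'E'
from h import *
sc=dict(np.load("scene0.npz"));sd=dict(np.load("side0.npz"))
for im,n in((sc,'scene'),(sd,'side')):
    h=cv2.cvtColor(im["color"],cv2.COLOR_BGR2HSV)
    m=((h[...,1]<45)&(h[...,2]>185)).astype(np.uint8)
    k,l,st,ce=cv2.connectedComponentsWithStats(m)
    for s,c in zip(st[1:],ce[1:]):
        if s[4]>100: print(n,c.round(1),s[4],unproj(im,c,.016).round(4))
    b=((h[...,0]>100)&(h[...,0]<125)&(h[...,1]>110)).astype(np.uint8)
    k,l,st,ce=cv2.connectedComponentsWithStats(b);i=1+np.argmax(st[1:,4]);print('pot',ce[i],st[i],unproj(im,ce[i],.04))
cs,cd=clayMask(sc["color"]),clayMask(sd["color"])
for n,a,b in(("hex",(319,157),(192,178)),("round",(124,170),(282,304)),("square",(206,170),(251,234)),("slab",(260,162),(228,197))):
    ma,na=comp(cs,a);mb,nb=comp(cd,b)
    p0=unproj(sd,b,SH[n][1]/2)
    for v,t in(([(sc,None,ma)],'sc'),([(sd,None,mb)],'sd'),([(sc,None,ma),(sd,None,mb)],'both')):
        x,f=fit(v,n,p0,0,(0,.4,.8,1.2) if n!="round" else (0,))
        print(n,t,na,nb,x.round(4),round(f,3))
E
```

```text
scene [226.8 239. ] 511 [ 0.6147 -0.0183]
scene [267.3 239.1] 513 [0.6239 0.0628]
scene [324.9 236.7] 262 [0.6312 0.18  ]
scene [182.9 246.1] 546 [ 0.6215 -0.106 ]
scene [136.4 248.1] 550 [ 0.6158 -0.197 ]
pot [ 66.05689577 253.70004552] [  38  228   57   53 2197] [ 0.62728269 -0.32018164]
side [291.3 189.4] 251 [0.6234 0.0604]
side [305.5 210.5] 295 [ 0.6141 -0.0207]
side [328.5 233.2] 340 [ 0.6208 -0.1084]
side [350.1 261.4] 407 [ 0.6147 -0.1993]
pot [395.07380688 287.93118757] [ 373  263   45   51 1802] [ 0.63860092 -0.31237757]
hex sc 342 306 [0.4171 0.2135 1.2124] 0.122
hex sd 342 306 [ 0.4194  0.2143 -0.3954] 0.095
hex both 342 306 [0.4183 0.214  0.5803] 0.278
round sc 453 567 [ 0.4181 -0.2353  0.513 ] 0.212
round sd 453 567 [ 0.4215 -0.2347  0.1513] 0.153
round both 453 567 [ 0.4215 -0.2341  0.1394] 0.375
square sc 583 1478 [ 0.4467 -0.0505  1.6166] 0.171
square sd 583 1478 [ 0.4506 -0.0513 -0.2003] 0.538
square both 583 1478 [ 0.4491 -0.0502  1.6033] 0.738
slab sc 965 1478 [ 0.4523  0.0669 -0.2633] 0.107
slab sd 965 1478 [ 0.4515  0.0672 -0.4325] 0.553
slab both 965 1478 [ 0.4504  0.0672 -0.3849] 0.66
```

>>> play_rows --series '[[1,[0,-0.7,-0.2],[0,0,0]],[1,[0,-0.7,-0.2],[0,0,0]],[1,[0,-0.7,-0.2],[0,0,0]],[1,[0,-0.7,-0.2],[0,0,0]],[1,[0,-0.7,0],[0,0,0]],[1,[0,0,0],[0,0,0]],[1,[0,0,0],[0,0,0]]]'

```text
t: 1.02
tool_pos: [0.4503, -0.0, 0.2712]
tool_rot: [2.221, 2.221, 0.0]
contact_force: [0.4, 0.3, 0.3]
opening: 0.0855
grip_force: 0.0
```

```bash
cat > w.py <<'E'
from h import *
from station import ctrl, imaging
import sys
def shot(name):
    o=ctrl.get_obs();im=imaging.get_image("wrist");cv2.imwrite(f"pics/{name}.png",im["color"]);return im,wristE(im,o),o
E
python3 - <<'E'
from w import *
im,E,o=shot("w1")
print(o["tool_pos"],o["tool_rot"])
cm=clayMask(im["color"])
for n,p in(("round",(.42,-.235)),("square",(.449,-.051)),("slab",(.451,.067))):
    H=SH[n][1];uv=proj(im,[[*p,H/2]],E)[0]
    m,N=comp(cm,uv);r=fit([(im,E,m)],n,p,0,(-.4,0,.4,.8) if n!="round" else (0,))
    print(n,uv.round(),N,r[0].round(4),round(r[1],3))
E
```

```text
[ 4.50305100e-01 -4.44539760e-05  2.71234485e-01] [2.22134222e+00 2.22110694e+00 4.24181783e-04]
round [228. 321.] 954 [ 0.4221 -0.2332  0.1421] 0.496
square [249. 197.] 1687 [ 0.45   -0.0521  0.045 ] 0.059
slab [251.  94.] 267 [0.4575 0.0502 0.9843] 6.256
```

View pics/w1.png

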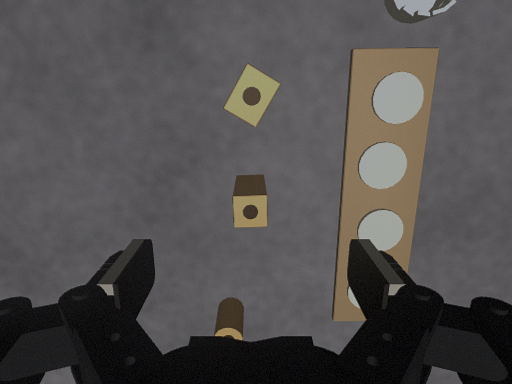

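The wrist view shows the slab top with corners near (248,64), (280,83), (256,127) and (223,107), turned by about 30°. The square is at (250,200) and nearly aligned. Three discs are visible at (398,98), (382,165) and (381,229).

```bash
python3 - <<'E'
from w import *
im,E,o=shot("w2")
h=cv2.cvtColor(im["color"],cv2.COLOR_BGR2HSV)
print(h[85,240],h[220,240],h[110,240])
m=((h[...,1]<45)&(h[...,2]>140)).astype(np.uint8)
k,l,st,ce=cv2.connectedComponentsWithStats(m)
for s,c in zip(st[1:],ce[1:]):
    if s[4]>300: print('disc',c.round(1),s[4],unproj(im,c,.016,E).round(4))
c=((h[...,0]>12)&(h[...,0]<40)&(h[...,1]>60)&(h[...,2]>110)).astype(np.uint8)
c[:,330:]=0;c[240:]=0
k,l,st,ce=cv2.connectedComponentsWithStats(cv2.morphologyEx(c,cv2.MORPH_CLOSE,np.ones((25,25),np.uint8)))
for i in range(1,k):
    if st[i,4]<300: continue
    z=.115 if ce[i][1]<150 else .09
    ct=max(cv2.findContours((l==i).astype(np.uint8),0,1)[0],key=len)[:,0]
    P=np.array([unproj(im,u,z,E) for u in ct])*1000
    (cx,cy),(a,b),t=cv2.minAreaRect(P.astype(np.float32));print('top',st[i],cx,cy,a,b,t)
E
```

```text
[ 28  79 158] [ 21 102 158] [ 27  81 160]
disc [415.7   5.8] 450 [0.6315 0.1592]
disc [398.1  97.4] 2064 [0.6242 0.0625]
disc [382.6 165.3] 1739 [ 0.6151 -0.0191]
disc [381.5 229. ] 1322 [ 0.6232 -0.1047]
top [ 224   64   56   63 1944] 451.36566162109375 65.67394256591797 43.518272399902344 33.43305206298828 60.13380813598633
top [ 233  195   35   33 1068] 449.9757995605469 -52.100677490234375 35.42409133911133 35.56904983520508 2.602268695831299
```

>>> play_rows --series '[[1,[0.66,0,0],[0,0,0]],[1,[0.65,0.02,0],[0,0,0]],[1,[0,0,0.3],[0,0,0.94]],[1,[0,0,0.3],[0,0,0.93]],[1,[0,0,0.3],[0,0,0.93]],[1,[0,0,0.3],[0,0,0.94]],[1,[0,0,0.4],[0,0,0]],[1,[0,0,0.4],[0,0,0]]]'

```text
t: 2.12
tool_pos: [0.4512, 0.0655, 0.17]
tool_rot: [-2.717, -1.576, 0.001]
contact_force: [0.3, 0.2, -0.1]
opening: 0.0853
grip_force: 0.0
```

>>> play_rows --series '[[1,[0,0,0.6],[0,0,0]],[1,[0,0,0.6],[0,0,0]],[1,[0,0,0.6],[0,0,0]],[1,[0,0,0.4],[0,0,0]],[1,[0,0,0],[0,0,0]],[0,[0,0,0],[0,0,0]],[0,[0,0,0],[0,0,0]],[0,[0,0,0],[0,0,0]]]' --force 50

```text
t: 3.12
tool_pos: [0.4517, 0.0655, 0.0623]
tool_rot: [2.719, 1.573, 0.002]
contact_force: [1.4, -0.8, 5.6]
opening: 0.0337
grip_force: 51.2
```

>>> play_rows --series '[[0,[0,0,-0.4],[0,0,0]],[0,[0,0,-0.6],[0,0,0]],[0,[0,0,-0.7],[0,0,0]],[0,[0,0,-0.7],[0,0,0]],[0,[0,0,0],[0,0,-0.94]],[0,[0,0,0],[0,0,-0.93]],[0,[0,0,0],[0,0,-0.93]],[0,[0,0,0],[0,0,-0.94]]]'

```text
t: 4.12
tool_pos: [0.4506, 0.0655, 0.181]
tool_rot: [-2.216, -2.226, 0.001]
contact_force: [-0.3, -0.6, -2.1]
opening: 0.0333
grip_force: 50.3
```

>>> play_rows --series '[[0,[-0.4,0.3,0],[0,0,0]],[0,[-0.7,0.5,0],[0,0,0]],[0,[-0.8,0.5,0],[0,0,0]],[0,[-0.8,0.5,0],[0,0,0]],[0,[-0.8,0.5,0],[0,0,0]],[0,[-0.7,0.5,0],[0,0,0]],[0,[-0.5,0.25,0],[0,0,0]],[0,[-0.57,0.22,0],[0,0,0]]]'

```text
t: 5.12
tool_pos: [0.6146, -0.1988, 0.1806]
tool_rot: [-2.22, -2.221, 0.0]
contact_force: [0.4, -0.5, -3.1]
opening: 0.0336
grip_force: 50.2
```

```bash
cat > discs.py <<'E'
from w import *
def discs(name):
    im,E,o=shot(name)
    print(o["tool_pos"].round(4),o["tool_rot"].round(3),o["contact_force"].round(1))
    h=cv2.cvtColor(im["color"],cv2.COLOR_BGR2HSV)
    m=((h[...,1]<45)&(h[...,2]>140)).astype(np.uint8)
    k,l,st,ce=cv2.connectedComponentsWithStats(m)
    for s,c in zip(st[1:],ce[1:]):
        if s[4]>300: print('disc',c.round(1),s,unproj(im,c,.016,E).round(4))
    for n in("scene","side"):
        im=imaging.get_image(n);cv2.imwrite(f"pics/{name}_{n}.png",im["color"])
discs(sys.argv[1])
E
python3 discs.py d1
```

```text
[ 0.6146 -0.1988  0.1806] [-2.22  -2.221  0.   ] [ 0.4 -0.5 -3.1]
disc [259.4  67.3] [ 226   30   68   75 3949] [ 0.6227 -0.1089]
disc [253.  155.8] [ 222  136   62   47 1743] [ 0.6173 -0.1884]
```

View pics/d1.png

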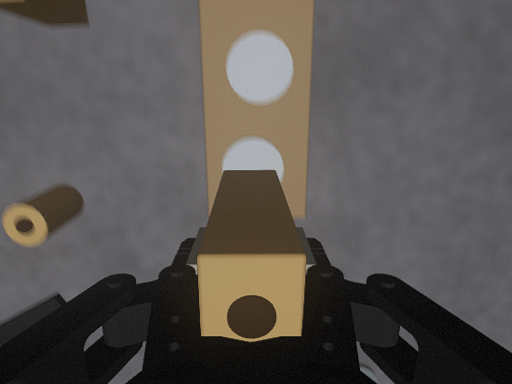

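>>> play_rows --series '[[0,[0,0.04,0.3],[0,0,0]],[0,[0,0,0.5],[0,0,0]],[0,[0,0,0.5],[0,0,0]],[0,[0,0,0.4],[0,0,0]],[0,[0,0,0.2],[0,0,0]],[0,[0,0,0.08],[0,0,0]],[0,[0,0,0.03],[0,0,0]],[0,[0,0,0],[0,0,0]]]'

```text
t: 6.28
tool_pos: [0.6171, -0.1983, 0.0817]
tool_rot: [2.22, 2.22, 0.001]
contact_force: [-0.7, 0.1, -1.6]
opening: 0.0338
grip_force: 50.2
```

>>> play_rows --series '[[0,[0,0,0.02],[0,0,0]],[0,[0,0,0],[0,0,0]]]'

```text
t: 6.52
tool_pos: [0.6166, -0.1981, 0.0801]
tool_rot: [2.221, 2.221, 0.0]
contact_force: [0.5, -0.5, -2.5]
opening: 0.0338
grip_force: 50.2
```

>>> play_rows --series '[[0,[0,0,0.02],[0,0,0]],[0,[0,0,0.01],[0,0,0]],[0,[0,0,0],[0,0,0]]]'

```text
t: 6.9
tool_pos: [0.6165, -0.198, 0.0785]
tool_rot: [2.221, 2.221, -0.0]
contact_force: [-1.6, 0.1, -0.4]
opening: 0.0337
grip_force: 50.4
```

>>> play_rows --series '[[0,[0,0,0.02],[0,0,0]],[0,[0,0,0],[0,0,0]]]'

```text
t: 7.15
tool_pos: [0.6165, -0.1981, 0.0784]
tool_rot: [-2.221, -2.221, 0.0]
contact_force: [-3.3, -0.1, 5.7]
opening: 0.0332
grip_force: 51.1
```

>>> play_rows --series '[[0.5,[0,0,0],[0,0,0]],[0.8,[0,0,0],[0,0,0]],[1,[0,0,0],[0,0,0]],[1,[0,0,-0.4],[0,0,0]],[1,[0,0,-0.6],[0,0,0]],[1,[0,0,-0.7],[0,0,0]],[1,[0,0,-0.7],[0,0,0]],[1,[0,0,0],[0,0,0]]]'

```text
t: 8.15
tool_pos: [0.619, -0.1991, 0.2036]
tool_rot: [2.215, 2.215, 0.005]
contact_force: [0.1, -0.2, -0.1]
opening: 0.0857
grip_force: 0.0
```

>>> play_rows --series '[[1,[0.4,-0.5,0],[0,0,0]],[1,[0.6,-0.6,0],[0,0,0]],[1,[0.6,-0.7,0],[0,0,0]],[1,[0.6,-0.7,0],[0,0,0]],[1,[0.5,-0.6,0],[0,0,0]],[1,[0.22,-0.23,0],[0,0,0]],[1,[0,0,0],[0,0,-0.33]],[1,[0,0,0],[0,0,0]]]'

```text
t: 9.15
tool_pos: [0.4502, -0.0521, 0.1973]
tool_rot: [2.17, 2.271, 0.0]
contact_force: [-0.1, -0.2, 0.6]
opening: 0.0853
grip_force: 0.0
```

```bash
python3 discs.py d2
```

```text
[ 0.4502 -0.0521  0.1973] [2.17  2.271 0.   ] [-0.1 -0.2  0.6]
disc [444.5  48.8] [ 412   15   66   69 3487] [0.6242 0.0627]
disc [418.1 137. ] [ 388  107   61   61 2810] [ 0.615  -0.0188]
disc [409.2 220. ] [ 381  195   57   51 2260] [ 0.622  -0.1067]
```

View pics/d2_scene.png

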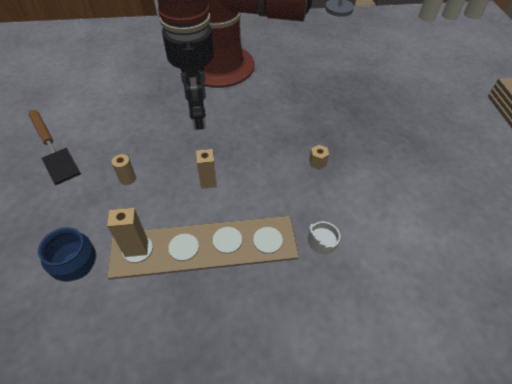

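The slab stands on disc_4 at (131,235) in the scene view. Next is the square post.

>>> play_rows --series '[[1,[0,0,0.6],[0,0,0]],[1,[0,0,0.7],[0,0,0]],[1,[0,0,0.7],[0,0,0]],[1,[0,0,0.7],[0,0,0]],[1,[0,0,0.4],[0,0,0]],[0,[0,0,0],[0,0,0]],[0,[0,0,0],[0,0,0]],[0,[0,0,0],[0,0,0]]]' --force 45

```text
t: 10.3
tool_pos: [0.4512, -0.0524, 0.0439]
tool_rot: [2.168, 2.27, 0.002]
contact_force: [0.4, 1.0, -0.8]
opening: 0.0357
grip_force: 47.4
```

>>> play_rows --series '[[0,[0,0,0],[0,0,0]],[0,[0,0,-0.3],[0,0,0]],[0,[0,0,-0.6],[0,0,0]],[0,[0,0,-0.6],[0,0,0]],[0,[0,0,-0.3],[0,0,0]],[0,[0,0,0],[0,0,0.33]],[0,[0,0,0],[0,0,0]]]'

```text
t: 11.18
tool_pos: [0.4496, -0.0519, 0.1322]
tool_rot: [-2.22, -2.222, 0.0]
contact_force: [-0.2, 0.1, -2.4]
opening: 0.0357
grip_force: 47.3
```

>>> play_rows --series '[[0,[-0.12,0.4,0],[0,0,0]],[0,[-0.2,0.65,0],[0,0,0]],[0,[-0.25,0.7,0],[0,0,0]],[0,[-0.25,0.7,0],[0,0,0]],[0,[-0.2,0.65,0],[0,0,0]],[0,[-0.1,0.35,0],[0,0,0]],[0,[0,0,0],[0,0,0]]]'

```text
t: 12.05
tool_pos: [0.6226, -0.1081, 0.1312]
tool_rot: [-2.22, -2.221, 0.001]
contact_force: [-0.1, -0.2, -1.2]
opening: 0.0356
grip_force: 47.3
```

>>> play_rows --series '[[0,[0,0,0.4],[0,0,0]],[0,[0,0,0.5],[0,0,0]],[0,[0,0,0.35],[0,0,0]],[0,[0,0,0.12],[0,0,0]],[0,[0,0,0.06],[0,0,0]],[0,[0,0,0],[0,0,0]]]'

```text
t: 12.8
tool_pos: [0.6229, -0.1081, 0.0615]
tool_rot: [2.221, 2.221, 0.001]
contact_force: [-0.2, -0.6, -1.5]
opening: 0.0354
grip_force: 47.3
```

>>> play_rows --series '[[0,[0,0,0.02],[0,0,0]],[0,[0,0,0.01],[0,0,0]],[0,[0,0,0.01],[0,0,0]],[0,[0,0,0],[0,0,0]]]'

```text
t: 13.3
tool_pos: [0.6229, -0.1081, 0.0599]
tool_rot: [2.221, 2.221, 0.001]
contact_force: [-2.4, -0.3, 4.8]
opening: 0.0357
grip_force: 47.9
```

>>> play_rows --series '[[0.5,[0,0,0],[0,0,0]],[0.8,[0,0,0],[0,0,0]],[1,[0,0,0],[0,0,0]],[1,[0,0,-0.4],[0,0,0]],[1,[0,0,-0.7],[0,0,0]],[1,[0,0,-0.8],[0,0,0]],[1,[0,0,-0.8],[0,0,0]],[1,[0,0,0],[0,0,0]]]'

```text
t: 14.3
tool_pos: [0.6254, -0.1088, 0.2009]
tool_rot: [2.215, 2.215, 0.008]
contact_force: [-0.5, 0.2, 0.1]
opening: 0.0856
grip_force: 0.0
```

>>> play_rows --series '[[1,[-0.2,-0.5,0],[0,0,0]],[1,[-0.2,-0.7,0],[0,0,0]],[1,[-0.2,-0.8,0],[0,0,0]],[1,[-0.2,-0.8,0],[0,0,0]],[1,[-0.2,-0.7,0],[0,0,0]],[1,[-0.2,-0.5,0],[0,0,0]],[1,[0,0,0],[0,0,0]],[1,[0,0,0],[0,0,0]]]'

```text
t: 15.3
tool_pos: [0.4229, -0.1679, 0.1939]
tool_rot: [2.221, 2.221, 0.001]
contact_force: [0.2, -0.2, 0.3]
opening: 0.0855
grip_force: 0.0
```

```bash
cat > top.py <<'E'
from w import *
# bore centre by dark blob near predicted top, then outline fit
def top(name,n,p):
    im,E,o=shot(name);print(o["tool_pos"].round(4),o["tool_rot"].round(3))
    H=SH[n][1];uv=proj(im,[[*p,H]],E)[0];print('pred',uv.round())
    h=cv2.cvtColor(im["color"],cv2.COLOR_BGR2HSV);x,y=uv.round().astype(int)
    c=((h[...,0]>10)&(h[...,0]<40)&(h[...,1]>60)&(h[...,2]>110)).astype(np.uint8)
    c=cv2.morphologyEx(c,cv2.MORPH_CLOSE,np.ones((25,25),np.uint8))
    k,l,st,ce=cv2.connectedComponentsWithStats(c)
    i=1+np.argmin(np.hypot(*(ce[1:]-uv).T)+1e3*(st[1:,4]<200));print(st[i],ce[i])
    ct=max(cv2.findContours((l==i).astype(np.uint8),0,1)[0],key=len)[:,0]
    P=(np.array([unproj(im,u,H,E) for u in ct])*1000).astype(np.float32)
    print('rect',cv2.minAreaRect(P),'circ',cv2.minEnclosingCircle(P),'hull ctr',unproj(im,ce[i],H,E).round(4))
    print('poly',cv2.approxPolyDP(cv2.convexHull(P),3,True)[:,0].round(1).tolist())
top(sys.argv[1],sys.argv[2],(float(sys.argv[3]),float(sys.argv[4])))
E
python3 top.py r1 round .4215 -.2345
```

```text
[ 0.4229 -0.1679  0.1939] [2.221e+00 2.221e+00 1.000e-03]
pred [249. 246.]
[ 228  230   41   37 1179] [248.54792197 247.97455471]
rect ((421.02288818359375, -236.50706481933594), (36.24600601196289, 36.651668548583984), 89.9521713256836) circ ((421.4860534667969, -236.50753784179688), 18.7916316986084) hull ctr [ 0.4215 -0.2362]
poly [[416.5, -218.39999389648438], [405.6000061035156, -227.1999969482422], [404.3999938964844, -243.3000030517578], [414.3999938964844, -253.60000610351562], [429.29998779296875, -253.60000610351562], [439.29998779296875, -241.3000030517578], [438.29998779296875, -229.1999969482422], [430.8999938964844, -220.3000030517578]]
```

View pics/r1.png

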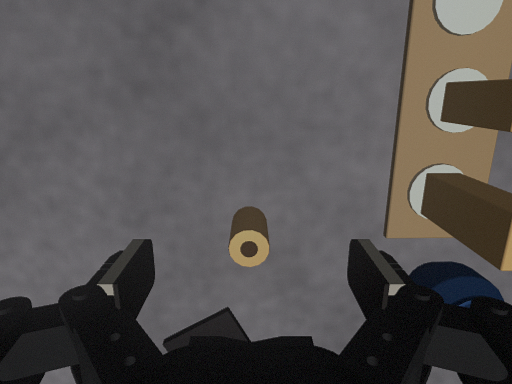

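The round post's top is at (249,248), standing clear. I'll grasp it at (0.4215, −0.236).

>>> play_rows --series '[[1,[-0.66,-0.03,0],[0,0,0]],[1,[-0.7,0,0.3],[0,0,0]],[1,[0,0,0.6],[0,0,0]],[1,[0,0,0.7],[0,0,0]],[1,[0,0,0.7],[0,0,0]],[1,[0,0,0.7],[0,0,0]],[1,[0,0,0.36],[0,0,0]],[0,[0,0,0],[0,0,0]]]'

```text
t: 16.35
tool_pos: [0.4205, -0.2352, 0.0245]
tool_rot: [-2.218, -2.22, 0.001]
contact_force: [0.2, 0.0, 0.6]
opening: 0.0696
grip_force: 0.0
```

>>> play_rows --series '[[0,[0,0,0],[0,0,0]],[0,[0,0,0],[0,0,0]],[0,[0,0,0],[0,0,0]]]'

```text
t: 16.73
tool_pos: [0.4224, -0.237, 0.0278]
tool_rot: [2.219, 2.219, 0.001]
contact_force: [0.8, 0.0, 4.8]
opening: 0.0373
grip_force: 45.3
```

>>> play_rows --series '[[0,[0,0,-0.4],[0,0,0]],[0,[0,0,-0.8],[0,0,0]],[0,[0.4,0,-0.6],[0,0,0]],[0,[0.8,0,0],[0,0,0]],[0,[0.9,0,0],[0,0,0]],[0,[0.9,0,0],[0,0,0]],[0,[0.8,0.3,0],[0,0,0]],[0,[0.5,0.5,0],[0,0,0]]]'

```text
t: 17.73
tool_pos: [0.4605, -0.0192, 0.1156]
tool_rot: [2.22, 2.223, 0.0]
contact_force: [0.5, -1.1, -1.0]
opening: 0.0366
grip_force: 45.5
```

>>> play_rows --series '[[0,[0,0.7,0],[0,0,0]],[0,[0,0.8,0],[0,0,0]],[0,[0,0.8,0],[0,0,0]],[0,[0,0.5,0],[0,0,0]],[0,[0,0.25,0],[0,0,0]],[0,[0,0,0],[0,0,0]],[0,[0,0,0],[0,0,0]]]'

```text
t: 18.6
tool_pos: [0.6124, -0.021, 0.1155]
tool_rot: [-2.221, -2.221, 0.001]
contact_force: [-0.6, -0.3, -1.6]
opening: 0.0369
grip_force: 45.6
```

>>> play_rows --series '[[0,[0.03,0.05,0.4],[0,0,0]],[0,[0,0,0.5],[0,0,0]],[0,[0,0,0.35],[0,0,0]],[0,[0,0,0.12],[0,0,0]],[0,[0,0,0.05],[0,0,0]],[0,[0,0,0.02],[0,0,0]],[0,[0,0,0],[0,0,0]]]'

```text
t: 19.48
tool_pos: [0.6166, -0.0196, 0.0447]
tool_rot: [2.221, 2.221, 0.001]
contact_force: [-0.3, 0.3, -1.9]
opening: 0.037
grip_force: 45.6
```

>>> play_rows --series '[[0,[0,0,0.02],[0,0,0]],[0,[0,0,0.01],[0,0,0]],[0,[0,0,0],[0,0,0]]]'

```text
t: 19.85
tool_pos: [0.6166, -0.0195, 0.0438]
tool_rot: [2.221, 2.221, 0.001]
contact_force: [-3.3, 1.3, 5.7]
opening: 0.0367
grip_force: 45.9
```

>>> play_rows --series '[[0.5,[0,0,0],[0,0,0]],[0.8,[0,0,0],[0,0,0]],[1,[0,0,0],[0,0,0]],[1,[0,0,-0.4],[0,0,0]],[1,[0,0,-0.7],[0,0,0]],[1,[0,0,-0.8],[0,0,0]],[1,[0,0,-0.8],[0,0,0]],[1,[0.3,-0.2,-0.3],[0,0,0]]]'

```text
t: 20.85
tool_pos: [0.6078, -0.0048, 0.1973]
tool_rot: [2.219, 2.216, 0.007]
contact_force: [0.2, 0.2, -0.2]
opening: 0.0852
grip_force: 0.0
```

>>> play_rows --series '[[1,[0.8,-0.5,0],[0,0,0]],[1,[0.9,-0.6,0],[0,0,0]],[1,[0.9,-0.6,0],[0,0,0]],[1,[0.9,-0.6,0],[0,0,0]],[1,[0.9,-0.6,0],[0,0,0]],[1,[0.8,-0.5,0],[0,0,0]],[1,[0.5,-0.3,0],[0,0,0]],[1,[0,0,0],[0,0,0]]]'

```text
t: 21.85
tool_pos: [0.4187, 0.2819, 0.1915]
tool_rot: [-2.216, -2.225, 0.002]
contact_force: [-0.2, -1.2, -0.5]
opening: 0.0852
grip_force: 0.0
```

```bash
python3 top.py x1 hex .4183 .214
```

```text
[0.4187 0.2819 0.1915] [-2.216e+00 -2.225e+00  2.000e-03]
pred [250. 237.]
[ 228  221   45   37 1216] [249.67269737 238.74095395]
rect ((418.6109313964844, 211.6969757080078), (38.32960510253906, 43.32200622558594), 86.89564514160156) circ ((418.4381408691406, 211.5507049560547), 21.828975677490234) hull ctr [0.4183 0.212 ]
poly [[407.8999938964844, 230.6999969482422], [397.0, 213.8000030517578], [406.70001220703125, 193.1999969482422], [427.70001220703125, 192.10000610351562], [440.29998779296875, 210.6999969482422], [430.20001220703125, 229.6999969482422]]
```

View pics/x1.png

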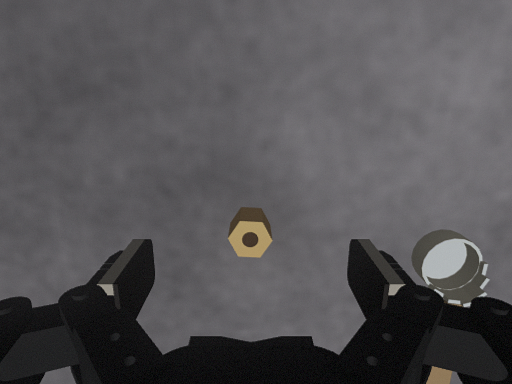

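The hex top is at (250,239), and its flats face about 27° from world x. The glass is at (448,265), well clear.

>>> play_rows --series '[[1,[-0.7,0,0],[0,0,0]],[1,[-0.7,0,0],[0,0,0]],[1,[0,0,0.3],[0,0,-0.84]],[1,[0,0,0.4],[0,0,-0.84]],[1,[0,0,0.4],[0,0,-0.84]],[1,[0,0,0.4],[0,0,-0.84]],[1,[0,0,0.5],[0,0,0]],[1,[0,0,0],[0,0,0]]]'

```text
t: 22.9
tool_pos: [0.4192, 0.2091, 0.0898]
tool_rot: [-1.644, -2.673, 0.007]
contact_force: [0.9, -0.2, 0.1]
opening: 0.0855
grip_force: 0.0
```

>>> play_rows --series '[[1,[0,0,0.5],[0,0,0]],[1,[0,0,0.5],[0,0,0]],[1,[0,0,0.4],[0,0,0]],[1,[0,0,0.2],[0,0,0]],[1,[0,0,0],[0,0,0]],[0,[0,0,0],[0,0,0]],[0,[0,0,0],[0,0,0]],[0,[0,0,0],[0,0,0]]]' --force 40

```text
t: 23.9
tool_pos: [0.4217, 0.2107, 0.0133]
tool_rot: [1.644, 2.676, 0.002]
contact_force: [-0.6, -0.1, -0.7]
opening: 0.0374
grip_force: 40.9
```

>>> play_rows --series '[[0,[0,0,0],[0,0,0]],[0,[0,0,-0.5],[0,0,0]],[0,[0,0,-0.7],[0,0,0]],[0,[0,0,-0.6],[0,0,0.84]],[0,[0,0,0],[0,0,0.84]],[0,[0,0,0],[0,0,0.84]],[0,[0,0,0],[0,0,0.84]],[0,[0,0,0],[0,0,0]]]'

```text
t: 24.9
tool_pos: [0.4206, 0.2104, 0.1018]
tool_rot: [-2.22, -2.223, 0.001]
contact_force: [0.6, -0.1, -1.0]
opening: 0.0374
grip_force: 41.1
```

>>> play_rows --series '[[0,[-0.6,0.3,0],[0,0,0]],[0,[-0.7,0.5,0],[0,0,0]],[0,[-0.8,0.7,0],[0,0,0]],[0,[-0.6,0.8,0],[0,0,0]],[0,[-0.26,0.8,0],[0,0,0]],[0,[0,0.6,0],[0,0,0]],[0,[0,0.35,0],[0,0,0]],[0,[0,0,0],[0,0,0]]]'

```text
t: 25.9
tool_pos: [0.624, 0.0623, 0.1018]
tool_rot: [-2.22, -2.222, 0.001]
contact_force: [-0.6, -0.4, -0.8]
opening: 0.0377
grip_force: 41.0
```

```bash
python3 discs.py d3
```

```text
[0.624  0.0623 0.1018] [-2.220e+00 -2.222e+00  1.000e-03] [-0.6 -0.4 -0.8]
disc [261.6  30.9] [ 210    0  108   70 5724] [0.6313 0.1688]
disc [249.2 176.5] [ 209  151   82   55 2947] [0.6234 0.0725]
```

View pics/d3.png

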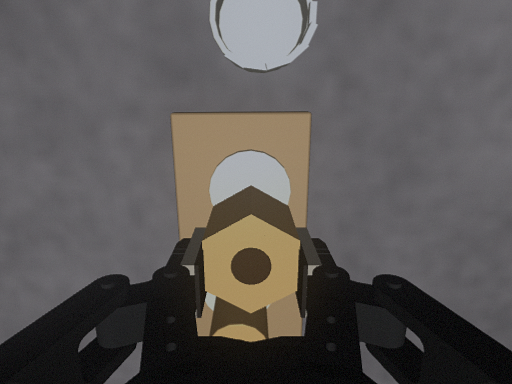

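```bash
python3 - <<'E'
from w import *
im,E,o=shot("d4")
print(o["tool_pos"],unproj(im,(250.5,266),.130,E),unproj(im,(249.5,151),.016,E),unproj(im,(250,190),.016,E))
E
```

```text
[0.62248404 0.06261561 0.10177281] [0.62289554 0.06590747] [0.62202758 0.09142645] [0.62238138 0.06266669]
```

The hex sits about 3 mm toward +y in the grip, so I'll correct for that while lowering.

>>> play_rows --series '[[0,[-0.06,0.01,0.4],[0,0,0]],[0,[0,0,0.5],[0,0,0]],[0,[0,0,0.3],[0,0,0]],[0,[0,0,0.12],[0,0,0]],[0,[0,0,0.06],[0,0,0]],[0,[0,0,0.02],[0,0,0]],[0,[0,0,0],[0,0,0]]]'

```text
t: 26.98
tool_pos: [0.6246, 0.0595, 0.0331]
tool_rot: [2.221, 2.221, 0.001]
contact_force: [-0.5, 1.0, -1.0]
opening: 0.0374
grip_force: 41.0
```

>>> play_rows --series '[[0,[0,0,0.02],[0,0,0]],[0,[0,0,0.01],[0,0,0]],[0,[0,0,0],[0,0,0]]]'

```text
t: 27.35
tool_pos: [0.624, 0.0595, 0.0308]
tool_rot: [-2.221, -2.221, -0.0]
contact_force: [0.2, -0.5, -1.0]
opening: 0.0375
grip_force: 41.0
```

>>> play_rows --series '[[0,[0,0,0.02],[0,0,0]],[0,[0,0,0],[0,0,0]],[0,[0,0,0],[0,0,0]]]'

```text
t: 27.72
tool_pos: [0.624, 0.0595, 0.0298]
tool_rot: [-2.221, -2.221, 0.0]
contact_force: [0.8, 0.3, -0.0]
opening: 0.0372
grip_force: 41.0
```

>>> play_rows --series '[[0,[0,0,0.02],[0,0,0]],[0,[0,0,0],[0,0,0]]]'

```text
t: 27.98
tool_pos: [0.6242, 0.0595, 0.0292]
tool_rot: [2.221, 2.221, 0.0]
contact_force: [-1.9, 0.0, 2.0]
opening: 0.0372
grip_force: 41.3
```

Contact made. I'll release, rise and move back to inspect.

>>> play_rows --series '[[0.5,[0,0,0],[0,0,0]],[0.8,[0,0,0],[0,0,0]],[1,[0,0,0],[0,0,0]],[1,[0,0,-0.4],[0,0,0]],[1,[0,0,-0.8],[0,0,0]],[1,[0,0,-0.9],[0,0,0]],[1,[0,0,-0.9],[0,0,0]],[1,[0,0,-0.8],[0,0,0]]]'

```text
t: 28.98
tool_pos: [0.6244, 0.0595, 0.2227]
tool_rot: [2.22, 2.22, 0.003]
contact_force: [-0.0, 0.2, -0.1]
opening: 0.0854
grip_force: 0.0
```

>>> play_rows --series '[[1,[0,-0.6,-0.3],[0,0,0]],[1,[0,-0.8,-0.3],[0,0,0]],[1,[0,-0.8,-0.3],[0,0,0]],[1,[0,-0.8,0],[0,0,0]],[1,[0,-0.6,0],[0,0,0]],[1,[0,0,0],[0,0,0]],[1,[0,0,0],[0,0,0]]]'

```text
t: 29.85
tool_pos: [0.4445, 0.0595, 0.265]
tool_rot: [2.22, 2.22, 0.002]
contact_force: [0.2, -0.7, 0.1]
opening: 0.0855
grip_force: 0.0
```

```bash
python3 - <<'E'
from w import *
sc=imaging.get_image("scene");sd=imaging.get_image("side");im,E,o=shot("f")
a=cv2.resize(sc["color"][180:300,20:360],None,fx=2.2,fy=2.2,interpolation=2)
b=cv2.resize(sd["color"][130:330,220:430],None,fx=1.5,fy=1.5,interpolation=2)
c=np.zeros((a.shape[0]+b.shape[0],max(a.shape[1],b.shape[1]),3),np.uint8);c[:a.shape[0],:a.shape[1]]=a;c[a.shape[0]:,:b.shape[1]]=b
cv2.imwrite("pics/final.png",c);print(c.shape)
# draw-free check: residual disc crescents vs predicted tops: bore centre per view
D=dict(slab=(.6165,-.1985),square=(.622,-.1078),round=(.6148,-.0192),hex=(.6242,.0625))
for n,p in D.items():
    for t,v in(("sc",sc),("sd",sd)):
        uv=proj(v,[[*p,.016+SH[n][1]]])[0];x,y=uv.round().astype(int)
        g=cv2.cvtColor(v["color"],6)[y-7:y+8,x-7:x+8].astype(float)
        h=cv2.cvtColor(v["color"],40)[y-7:y+8,x-7:x+8]
        m=(g<70);k,l,st,ce=cv2.connectedComponentsWithStats(m.astype(np.uint8))
        for i in range(1,k):
            if st[i,4]>5: print(n,t,st[i,4],(unproj(v,ce[i]+[x-7,y-7],.016+SH[n][1])-p).round(4))
E
```

```text
(564, 748, 3)
slab sc 38 [-0.0012  0.0012]
slab sd 13 [-0.0009 -0.0012]
square sc 34 [0.0005 0.0013]
square sd 7 [ 0.0007 -0.0013]
round sc 29 [0.0015 0.0014]
hex sc 30 [-0.0003  0.0011]
```

View pics/final.png

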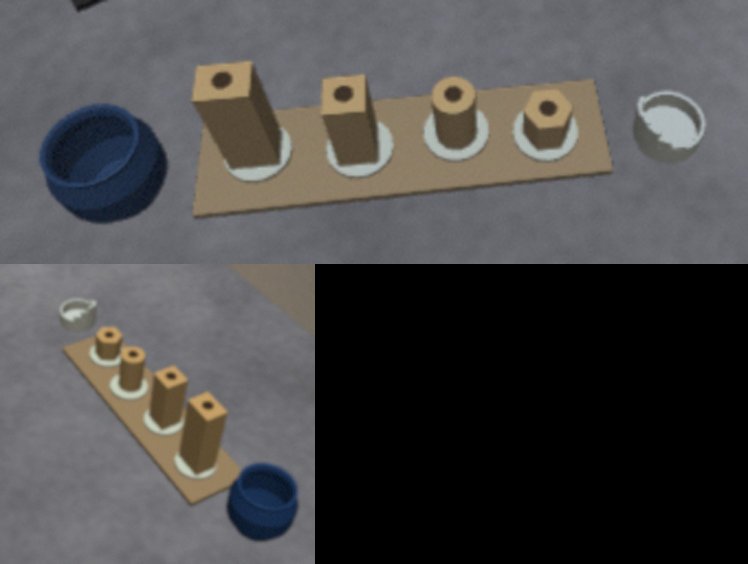

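All four posts stand upright, with their bores within about 2 mm of the disc centres. They step down from the pot end (slab, bore at (222,80)) to the glass end (hex, bore at (548,107)), and the pot and glass look undisturbed.

```bash
python3 -c "
from station import ctrl
print(ctrl.finish_job())"
```

```text
the job is handed in; nothing more can be done
None
```

The job is handed in: the four posts stand upright in height order, tallest beside the blue pot and shortest beside the glass, each within about 2 mm of its disc's centre, with the pot and glass not moved.

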